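Used tin through the sprung flap

ROBOT

A 6-joint arm with a two-finger parallel gripper is mounted at the origin on the work surface. World frame = base frame: x ahead of the robot, y to its left, z up, the work surface at z = 0. Lengths are in mm, angles in rad, forces in N, time in s.
With the tool pointing down it reaches from about 275 to 1000 mm from the base axis. Payload 8.4 kg.
Tool frame: the origin (TCP) lies at the very end of the fingers, on their centre line; the grasp point (between the pads) lies 19 mm behind it; z points along the fingers, x is the direction in which the jaws open and shut, and the axes are right-handed (so a half turn about z gives the same grasp; the last joint's range is limited). The gripper opens to 85 mm and grips with 20 to 120 N. Pads are 22 mm wide; open, the fingers measure 114 mm over their backs; the gripper's body (76 mm by 85 mm) begins 54 mm behind the grasp point. The pads swing forward as they close: fully open they stand 13 mm farther back than shut.
Start: joints at [-0.002, 0.353, 1.633, -0, 1.155, -0.002], TCP at [625.002, -0, 231.281] pointing down, gripper open.
Joint ranges: [-2.63, 2.63], [-0.92, 2.1], [0.06, 2.66], [-1.3, 4.44], [0, 2.69], [-3.02, 3.02]. Speed limits (rad/s): [2.22, 2.22, 2.79, 3.14, 3.14, 3.14].

INTERFACE

Orientations are given as [roll, pitch, yaw] about the fixed x, y, z axes, in that order (R = Rz(yaw) Ry(pitch) Rx(roll)).
In Python, from rig import r gives the robot as it stands. The module is installed in compiled form; this text tells all that it offers.
- The arm moves only by the tool apply_moves, never from a script. Its argument "targets" is a list that holds one entry, the list of rows, each a list of 7 numbers: the gripper's target within -1 to 1 (fully open at 1, half-way at 0, shut at -1), then the shift along the tool's x, y, z in cm, then the turn, a rotation vector about the tool's x, y, z in degrees. A call has 1 to 8 rows; each row is the pose to reach, as a shift and turn from the pose measured when the call began, along the tool's axes at that moment; what a row does not reach only later rows make up. A row lasts 1/10 s, in which the tool goes at most 50 mm and 8.59 degrees, less where a joint would pass 70% of its speed; a pose out of reach is approached as far as the arm can. A call with a gripper value outside its range is refused whole. The fingers move at their own pace and stop on an object; "newtons" is the grip in N (left out, the last holds). Time passes only in rows, so rows that repeat a pose let the fingers close. It gives the time, the measured TCP pose, the force and the opening at its end, in the units of the state.
- r.sense(): the state, without advancing time (a new reading comes with each control period).
- r.grab_frame(name): name is "scene" or "side" or "wrist"; returns a dict with "pixels" (420x560x3 uint8, red, green, blue), "fov_y" (degrees; the focal length in pixels is half the picture's height over the tangent of half this angle, whatever the lens; pixels are square), "cx", "cy" (the principal point, pixels), "R" (3x3) and "t" (3): a world point X has camera coordinates R X + t; the wrist camera has in their place "mount" (4x4, takes a point from camera to tool coordinates, whose origin is the TCP and whose axes are the tool frame's). Camera axes: x right, y down, z forward; pixel columns grow to the right and rows downward; lengths in mm; the calibration is good to about 2 mm. A picture is of the moment at which its call begins: read the wrist's pose just before it. There is no depth.
- r.sign_off(): hands the job in, once; it reports no verdict.
The state is a dict: "clock": time; "qpos": joint angles; "qvel": joint speeds; "joint_efforts": joint torques, N m; "eef_pos": TCP position; "tcp_rot": TCP orientation; "contact_force": force on the tool from outside, world axes, zero at the start; "wrist_torque": the same for the moment, N m; "opening": opening from 0.0 (shut) to 1.0 (fully open).
Only numpy, scipy, OpenCV 4.12 (cv2) and the standard library are available. Lean on these libraries where they do the work, as an engineer would, in place of code of your own. Each camera call takes 0.05 s, during which the arm holds its last target. There are 200 camera calls.

TASK

Clear the used baking tin off the deck of the drop box: press the box's sprung flap open with one finger and, while that finger keeps it open, gently push the tin along its lane and through the mouth into the box with the other finger. Never grip or lift the tin, and leave the jar, the cutter and the bread roll alone. Finish with the tin inside and the flap shut again by its own spring.

Things in the scene. Friction and masses are not known exactly. Their poses are not given: they have to be found in the camera images.
- drop_box: Fixed steel drop box standing on the work surface. Frame: origin on its underside, in line with the mouth's near edge; z up, x along the lane towards the mouth (away from the robot), y to the left. All other 'box' numbers are mm in this frame. Spans x -200..106, y -95..76. Deck: flat plate, top at z 130, over x -200..0. Mouth: hole x 0..102, y -82..70, over the hollow box (floor z 4).
- mouth_edge (a point): Middle of the lane at the mouth's near edge, on the deck: box (0, 35, 130) mm. The tin's lane runs along the box's x, on the deck, between a rail at y 0..4 (6 mm high) and a rail at y 66..70 (14 mm high); clear width 62 mm.
- flap_hinge (a point): Point on the flap's hinge line at the mouth's near edge: box (0, -80, 200) mm. The hinge runs along the box's x. Just outside it an upright steel sheet (y -94..-90, x -175..106) rises from the deck to z 202.
- flap_tongue (a point): Middle of the tongue's top face, moves with the flap; when shut at box (-85, -35, 179) mm. The tongue is the part of the flap that reaches back beside the lane, above the deck, for a finger to press: x -172..0, y -80..-9, in one plane with the cover over the mouth. A finger may slide along x on it, and on onto the cover, while pressing.
- flap (a joint): Self-closing flap, 3 mm white plastic. 0 = shut, slanting from the hinge down towards +y by 0.43 rad. Pressed down it grows to at most 0.68 rad; a spring shuts it (3 N near y -35 starts it, 6 N holds 0.55). Its cover (x 0..98, y -80..62) lies over the mouth; shut, the cover's near edge stops the tin. A fingertip pressed at y -35 down to z 140 gives 0.5 rad or more: the cover is then below the lane.
- tin: The used baking tin: small open-topped rectangular tin of dark steel, 52 mm (its x) by 42 mm (its y) by 28 mm high, wall 2.5 mm, about 60 g. Origin at the centre of its underside. It starts upright in the lane on the deck, long side roughly along the lane, its front 24 to 74 mm short of the mouth. Once its centre is past the mouth's near edge and the flap is open it tips in and falls into the box.
- jar: Bystander: amber glass jar, 56 mm across, 85 mm tall, standing on the work surface left of the box. Origin at the centre of its underside.
- cutter: Bystander: round steel pastry cutter (open ring), 60 mm across, 35 mm high, on the work surface left of the box. Origin at the centre of its underside.
- roll: Bystander: bread roll, 80 mm across, 47 mm high, on the work surface right of the box. Origin at the centre of its underside.

How it is judged (in metres and radians):
On the way, in this order (a step that is already met when the one before it is completed fails the run):
1. the flap is pressed open (beyond 0.35 rad) with the tin still on the deck (value of joint flap above 0.35 rad and x of tin in the frame of drop_box below -0.005 m and z of tin in the frame of drop_box above 0.12 m), for 0.1 s.
2. the tin goes through the mouth while the flap is kept open (value of joint flap above 0.35 rad and x of tin in the frame of drop_box above 0 m), for 0.02 s.
At the end, for the whole second after the job is handed in: The tin lies at rest inside the drop box (within its walls, its origin less than 85 mm above the box's underside) and the flap has shut again (below 0.06 rad) (z of tin in the frame of drop_box between -0.005 and 0.085 m and x of tin in the frame of drop_box between -0.2 and 0.106 m and y of tin in the frame of drop_box between -0.095 and 0.076 m and value of joint flap below 0.06 rad and linear speed of tin below 0.02 m/s); the robot touches nothing.
It fails at once if the tin is lifted (more than 20 mm above the deck) (z of tin in the frame of drop_box above 0.15 m).
It fails at once if the tin is gripped or rammed (more than 15 N between fingers and tin) (contact force between the fingers and tin above 15 N).
It fails at once if the jar is disturbed (moved more than 20 mm) (distance of jar from where it was at the start of the episode above 0.02 m).
It fails at once if the cutter is disturbed (moved more than 20 mm) (distance of cutter from where it was at the start of the episode above 0.02 m).
It fails at once if the roll is disturbed (moved more than 20 mm) (distance of roll from where it was at the start of the episode above 0.02 m).
It also fails if it takes over 37 s, if anything falls off the work surface, if the arm or the gripper's body presses on something with over 40 N, if the wrist force passes 120 N, or if a joint passes its speed limit or range.

## Working session

There is one attempt and no reset: what is moved stays moved. The work goes in short steps, Python scripts to look and compute and a tool call to move; the robot and the scene stay as the last step left them, time stands still between calls to the robot, and variables do not carry over. Pictures are saved under pics/ and viewed, about 8 in all and at most 12, crops included, and the job is handed in when it is done.

Besides the shell and the picture viewer there is one more tool, called after "Emit:" as a command line: name --argument value ..., lists and objects as JSON in quotes. apply_moves: Moves the arm, as the interface text tells. Its arguments: {"type":"object","properties":{"targets":{"type":"array"},"newtons":{"type":"number"}},"required":["targets"]}

```bash
mkdir -p pics; cat > h.py <<'E'
import numpy as np,cv2
from rig import r
def snap(n,f):
    s=r.sense(); g=r.grab_frame(n); cv2.imwrite('pics/'+f,g['pixels'][:,:,::-1]); 
    import pickle; pickle.dump((s,g),open('pics/'+f+'.pkl','wb')); return s,g
E
python3 - <<'E'
from h import *
for n in('scene','side','wrist'):
    s,g=snap(n,n+'0.png'); print(n,g['fov_y'],g['cx'],g['cy'],np.round(g.get('R',g.get('mount')),3).tolist(),g.get('t'))
print(s)
a=cv2.imread('pics/scene0.png');b=cv2.imread('pics/side0.png')
E
```

```text
scene 51.04122184450546 277.3605684295118 210.59618801468585 [[0.452, 0.892, -0.013], [0.748, -0.387, -0.539], [-0.486, 0.234, -0.842]] [-285.81486406 -377.820438   1166.4758185 ]
side 46.60442132243424 268.16569418618025 208.45594821660015 [[-0.99, -0.139, -0.017], [-0.055, 0.499, -0.865], [0.128, -0.856, -0.501]] [ 587.2805469   152.05969093 1030.07124749]
wrist 60.989866333647875 278.12558273276903 207.58364898446413 [[1.0, -0.001, 0.0, -0.278], [0.001, 0.951, 0.31, -79.324], [-0.0, -0.31, 0.951, -142.501], [0.0, 0.0, 0.0, 1.0]] None
{'clock': 0.1, 'qpos': array([-2.35724592e-03,  3.53615880e-01,  1.63406956e+00,  2.95252403e-06,
        1.15518367e+00, -2.41611954e-03]), 'qvel': array([ 0.00065736, -0.00128045, -0.00279013,  0.00054073,  0.00176027,
       -0.00074185]), 'joint_efforts': array([ 4.27485766e-04, -6.06356549e+01, -3.42817569e+01, -7.40920814e-05,
        3.91241178e-03, -4.99377973e-05]), 'eef_pos': array([6.24569964e+02, 2.86621397e-02, 2.30609451e+02]), 'tcp_rot': array([-3.14158687e+00,  1.27644776e-03,  5.76835079e-05]), 'contact_force': array([-0.56571565,  0.15670825, -0.14716626]), 'wrist_torque': array([-0.0280009 ,  0.00374183, -0.03021389]), 'opening': 0.9977892930086918}
```

View pics/scene0.png

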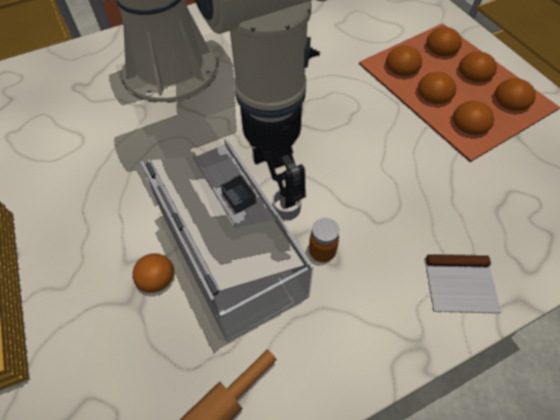

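View pics/side0.png

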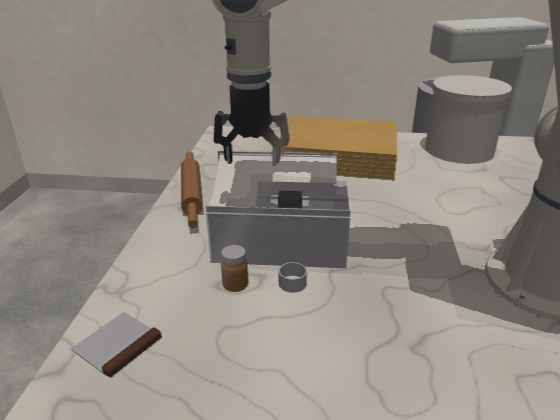

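View pics/wrist0.png

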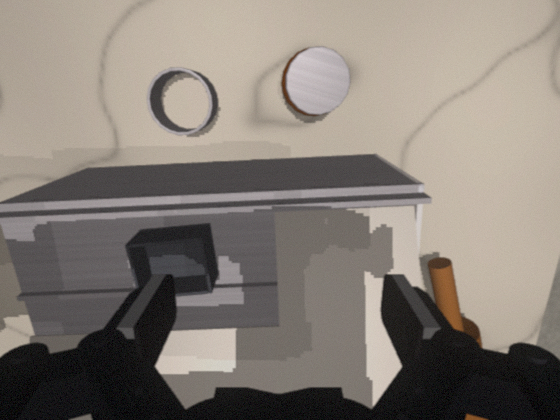

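The scene view shows the box with its lane to the left (+y) and the tin in the lane at (238,193). The cutter is at (288,205), the jar at (324,240) and the roll at (153,272). In the wrist view the tin spans (126–218, 224–292) and the outer left wall's base runs (90,170)–(378,155). Next I'll fit the box pose from its base corners and check it with an overlay.

```bash
cat >> h.py <<'E'
import pickle
from scipy.optimize import least_squares
from scipy.spatial.transform import Rotation as Ro
def cam(f):
    s,g=pickle.load(open('pics/'+f+'.pkl','rb'))
    if 'mount' in g:
        T=np.eye(4);T[:3,:3]=Ro.from_euler('xyz',s['tcp_rot']).as_matrix();T[:3,3]=s['eef_pos']
        M=np.linalg.inv(T@g['mount']);R,t=M[:3,:3],M[:3,3]
    else: R,t=np.array(g['R']),np.array(g['t'])
    F=210/np.tan(np.radians(g['fov_y']/2));return R,t,F,g['cx'],g['cy']
def proj(c,X):
    R,t,F,cx,cy=c;p=np.atleast_2d(X)@R.T+t
    return np.c_[F*p[:,0]/p[:,2]+cx,F*p[:,1]/p[:,2]+cy]
def b2w(P,X):
    c,s=np.cos(P[2]),np.sin(P[2]);X=np.atleast_2d(np.array(X,float))
    return X@np.array([[c,s,0],[-s,c,0],[0,0,1]])+[P[0],P[1],P[3] if len(P)>3 else 0]
def ray(c,uv,z):
    R,t,F,cx,cy=c;d=R.T@np.array([(uv[0]-cx)/F,(uv[1]-cy)/F,1]);o=-R.T@t
    return o+d*(z-o[2])/d[2]
E
python3 - <<'E'
from h import *
obs={'wrist0.png':[((106,76,0),(378,155)),((-200,76,0),(90,170))],
'side0.png':[((106,76,0),(211,258)),((-200,76,0),(348,262))],
'scene0.png':[((106,-95,0),(229,335)),((106,76,0),(308,297))]}
C={k:cam(k) for k in obs}
f=lambda P:np.concatenate([(proj(C[k],b2w(P,[o[0] for o in v]))-[o[1] for o in v]).ravel() for k,v in obs.items()])
s=least_squares(f,[650,-60,0],loss='soft_l1',x_scale=[10,10,.1]);P=s.x;print(P,np.round(f(P).reshape(-1,2),1).tolist())
pickle.dump(P,open('P.pkl','wb'))
for uv in [(126,244),(210,224),(218,270),(137,292)]:
    w=ray(C['wrist0.png'],uv,158);c,s=np.cos(P[2]),np.sin(P[2]);d=w[:2]-P[:2];print('tin',w.round(1),[round(c*d[0]+s*d[1],1),round(-s*d[0]+c*d[1],1)])
seg=[]
def box(x0,x1,y0,y1,z0,z1):
    for a in[(x0,y0),(x1,y0),(x1,y1),(x0,y1)]:pass
    q=[(x0,y0),(x1,y0),(x1,y1),(x0,y1)]
    return [((*q[i],z),(*q[(i+1)%4],z)) for i in range(4) for z in(z0,z1)]
seg+=box(-200,106,-95,76,0,130)+box(-200,0,66,70,130,144)+box(-200,0,0,4,130,136)+box(-175,106,-94,-90,130,202)
sl=lambda y:200-(y+80)*np.tan(.43)
seg+=[((-172,-80,200),(98,-80,200)),((-172,-9,sl(-9)),(0,-9,sl(-9))),((0,62,sl(62)),(98,62,sl(62))),((0,-9,sl(-9)),(0,62,sl(62))),((98,-80,200),(98,62,sl(62)))]
ims=[]
for k in ['wrist0.png','scene0.png']:
    m=cv2.resize(cv2.imread('pics/'+k),None,fx=2,fy=2,interpolation=3)
    for a,b in seg:
        p=proj(C[k],b2w(P,[a,b]))*2;cv2.line(m,*[tuple(int(v) for v in q) for q in p],(0,255,0),1)
    ims.append(m[240:680,0:900] if 'wrist' in k else m[240:700,200:700])
cv2.imwrite('pics/ov1.png',cv2.resize(ims[0],(800,391)));cv2.imwrite('pics/ov2.png',ims[1])
E
```

```text
[ 6.26354679e+02 -6.55519182e+01  5.33264931e-02] [[-0.7, -0.2], [-1.1, 0.3], [-2.6, 3.1], [-3.9, 4.3], [-3.2, 8.7], [0.5, 0.1]]
tin [524.3 -15.8 158. ] [np.float64(-99.3), np.float64(55.1)]
tin [580.3  -1.8 158. ] [np.float64(-42.6), np.float64(66.1)]
tin [583.7 -34.9 158. ] [np.float64(-40.9), np.float64(32.9)]
tin [527.1 -51.7 158. ] [np.float64(-98.4), np.float64(19.1)]
```

View pics/ov1.png

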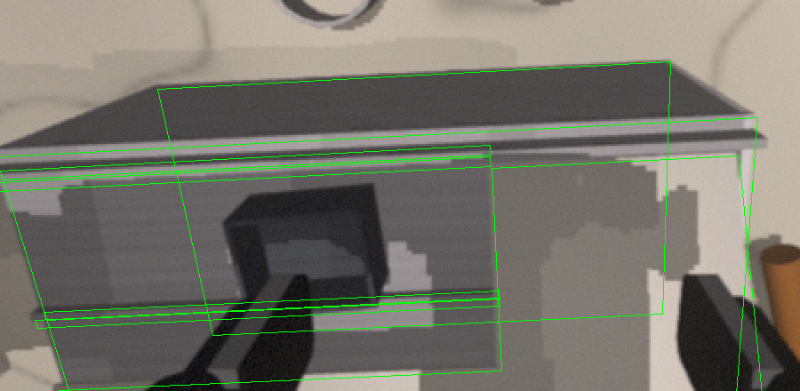

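View pics/ov2.png

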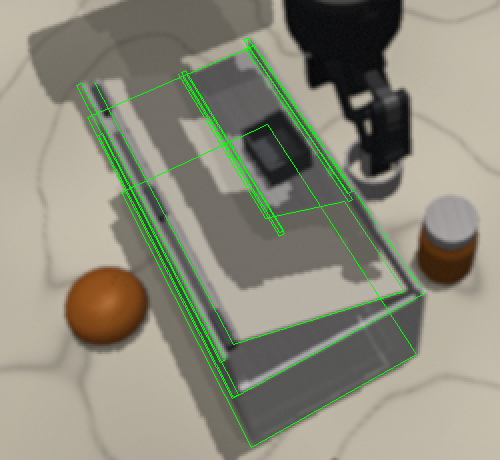

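The overlay agrees with the picture to 2–3 mm. The tin's centre is near box (-70, 43), yawed about +11°, so its back-left corner is rearmost. I'll go above box (-125, 4) with the jaws across the lane: left finger behind the tin, right finger over the tongue.

Emit:
apply_moves --targets '[[[0.65, -12.3, 6.8, 0, 0, 0, -93], [0.65, -12.3, 6.8, 0, 0, 0, -93], [0.65, -12.3, 6.8, 0, 0, 0, -93], [0.65, -12.3, 6.8, 0, 0, 0, -93], [0.65, -12.3, 6.8, 0, 0, 0, -93], [0.65, -12.3, 6.8, 0, 0, 0, -93], [0.65, -12.3, 6.8, 0, 0, 0, -93], [0.65, -12.3, 6.8, 0, 0, 0, -93]]]'

```text
clock: 0.95
eef_pos: [501.5, -68.0, 230.7]
tcp_rot: [-3.141, 0.0, 1.206]
contact_force: [-0.0, 1.3, -0.8]
opening: 0.827
```

Emit:
apply_moves --targets '[[[0.65, 0, 0, 0, 0, 0, -23.9], [0.65, 0, 0, 0, 0, 0, -23.9], [0.65, 0, 0, 0, 0, 0, -23.9], [0.65, 0, 0, 0, 0, 0, -23.9], [0.65, 0, 0, 0, 0, 0, -23.9]]]'

```text
clock: 1.45
eef_pos: [501.3, -68.0, 230.6]
tcp_rot: [-3.14, -0.0, 1.62]
contact_force: [0.7, 1.0, -0.8]
opening: 0.823
```

```bash
python3 - <<'E'
from h import *
s,g=snap('wrist','wrist1.png');print(s['eef_pos'],s['tcp_rot'])
snap('side','side1.png')
P=pickle.load(open('P.pkl','rb'));C=cam('wrist1.png')
m=cv2.imread('pics/wrist1.png')
sl=lambda y:200-(y+80)*np.tan(.43)
L=[[(-200,4,136),(0,4,136),(0,66,144),(-200,66,144)],[(-172,-80,200),(-172,-9,sl(-9)),(0,-9,sl(-9)),(0,62,sl(62)),(98,62,sl(62))],[(-175,-90,202),(106,-90,202)]]
for l in L: cv2.polylines(m,[proj(C,b2w(P,l)).astype(int)],False,(0,255,0),1)
cv2.imwrite('pics/ov3.png',cv2.resize(m,(800,600),interpolation=3))
E
```

```text
[501.31385233 -68.01824456 230.59981493] [-3.14019982e+00 -3.36331436e-04  1.61952713e+00]
```

View pics/ov3.png

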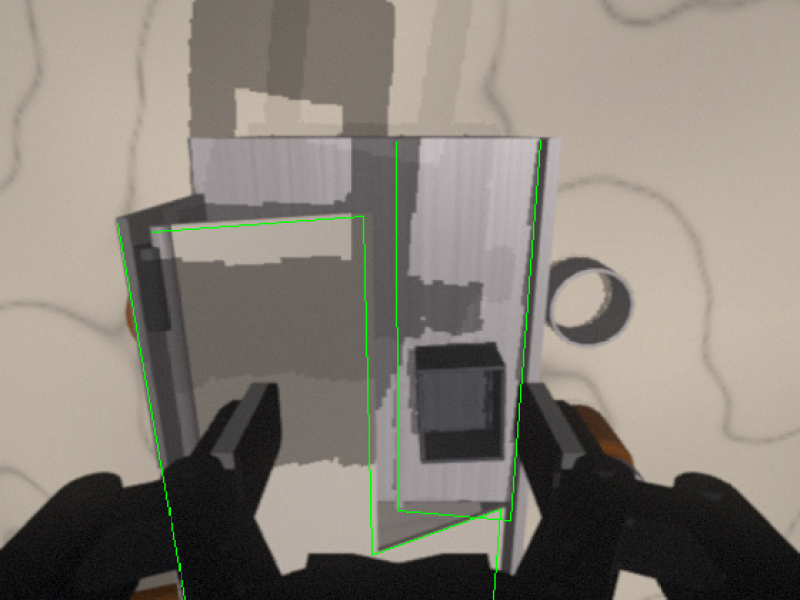

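The tin stands in the lane, almost square to it. Its rim corners are at about (416,370), (504,366), (505,459) and (420,462), and the overlay still fits the rails and the tongue. The fingertips are at (265,385) and (535,385).

```bash
python3 - <<'E'
from h import *
P=pickle.load(open('P.pkl','rb'));C=cam('wrist1.png')
def wb(w):
    c,s=np.cos(P[2]),np.sin(P[2]);d=w[:2]-P[:2];return np.round([c*d[0]+s*d[1],-s*d[0]+c*d[1]],1)
for uv in [(416,370),(504,366),(505,459),(420,462)]: print(wb(ray(C,np.array(uv)*.7,158)))
print('back bottom',[wb(ray(C,np.array(uv)*.7,130)) for uv in [(416,346),(496,343)]])
print('deck mouth edge',wb(ray(C,np.array((440,502))*.7,130)),'low rail',wb(ray(C,np.array((397,300))*.7,136)))
# tip: inner pad lower edges, candidate depths
for z in (228,234,240,246): print(z,[wb(ray(C,np.array(uv)*.7,z)) for uv in [(217,452),(254,383),(279,386),(523,386),(545,383),(582,455)]])
print('tcp',wb(r.sense()['eef_pos']))
E
```

```text
[-98.6  12.7]
[-100.5   53.5]
[-49.9  57. ]
[-48.3  14.9]
back bottom [array([-98.6,  13.6]), array([-100.1,   54.9])]
deck mouth edge [-0.9 28. ] low rail [-125.7    3.9]
228 [array([-103.2,  -55.9]), array([-128.7,  -41.2]), array([-127.6,  -33.4]), array([-127.2,   44.1]), array([-128.2,   51. ]), array([-101.5,   65.5])]
234 [array([-107.4,  -53.4]), array([-131.8,  -39.3]), array([-130.7,  -31.8]), array([-130.4,   42.5]), array([-131.4,   49.1]), array([-105.7,   63. ])]
240 [array([-111.6,  -50.9]), array([-134.9,  -37.4]), array([-133.9,  -30.2]), array([-133.6,   40.8]), array([-134.5,   47.2]), array([-110. ,   60.5])]
246 [array([-115.8,  -48.4]), array([-138. ,  -35.5]), array([-137.1,  -28.7]), array([-136.7,   39.2]), array([-137.6,   45.3]), array([-114.2,   58. ])]
tcp [-124.9    4.2]
```

The tin's centre is at box (-74, 34.5) with its back at x ≈ -100. I'll shift 7 mm right so the pusher is central and the flap finger is near y -40, then descend.

Emit:
apply_moves --targets '[[[0.65, -0.7, 0, 0, 0, 0, 0], [0.65, -0.7, 0, 2, 0, 0, 0], [0.65, -0.7, 0, 4, 0, 0, 0], [0.65, -0.7, 0, 4.4, 0, 0, 0], [0.65, -0.7, 0, 4.8, 0, 0, 0], [0.65, -0.7, 0, 5.2, 0, 0, 0], [0.65, -0.7, 0, 5.6, 0, 0, 0], [0.65, -0.7, 0, 5.6, 0, 0, 0]]]'

```text
clock: 2.35
eef_pos: [502.3, -75.1, 175.1]
tcp_rot: [3.142, 0.0, 1.62]
contact_force: [-0.1, 0.1, 3.5]
opening: 0.822
```

Contact came at TCP z ≈ 176, so the tips sit about 6–7 mm above the TCP. Pressing on down.

Emit:
apply_moves --targets '[[[0.65, 0, 0, 0.6, 0, 0, 0], [0.65, 0, 0, 1.2, 0, 0, 0], [0.65, 0, 0, 1.8, 0, 0, 0], [0.65, 0, 0, 2.4, 0, 0, 0], [0.65, 0, 0, 3.0, 0, 0, 0], [0.65, 0, 0, 3.5, 0, 0, 0], [0.65, 0, 0, 3.8, 0, 0, 0], [0.65, 0, 0, 3.8, 0, 0, 0]]]'

```text
clock: 3.15
eef_pos: [502.9, -74.7, 137.5]
tcp_rot: [3.14, -0.0, 1.62]
contact_force: [0.9, 4.4, 3.3]
opening: 0.823
```

```bash
python3 - <<'E'
from h import *
s,g=snap('wrist','w2.png');snap('side','s2.png');print(s['eef_pos'],s['contact_force'])
a=cv2.imread('pics/w2.png');b=cv2.imread('pics/s2.png')[120:300,160:400]
cv2.imwrite('pics/v2.png',np.hstack([cv2.resize(a,(400,300)),cv2.resize(b,(400,300),interpolation=3)]))
E
```

```text
[502.88880528 -74.71488454 137.5000607 ] [0.8563447  4.44254128 3.31380118]
```

View pics/v2.png

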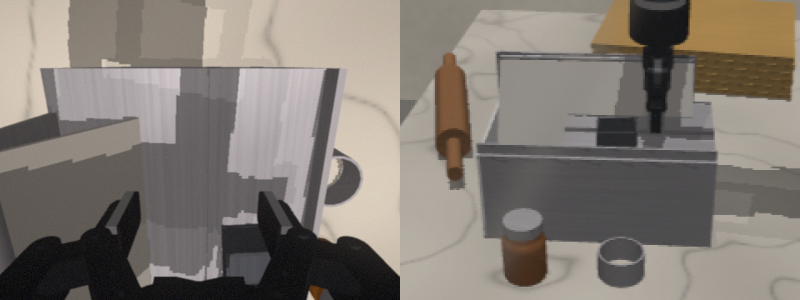

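The flap is steeply open and the left finger stands in the lane behind the tin. I'll go 3 mm deeper and start pushing gently.

Emit:
apply_moves --targets '[[[0.65, 0, 0.3, 0.3, 0, 0, 0], [0.65, 0, 0.7, 0.3, 0, 0, 0], [0.65, 0, 1.0, 0.3, 0, 0, 0], [0.65, 0, 1.3, 0.3, 0, 0, 0], [0.65, 0, 1.6, 0.3, 0, 0, 0], [0.65, 0, 1.9, 0.3, 0, 0, 0], [0.65, 0, 2.3, 0.3, 0, 0, 0], [0.65, 0, 2.7, 0.3, 0, 0, 0]]]'

```text
clock: 4.05
eef_pos: [528.5, -72.9, 134.0]
tcp_rot: [-3.14, -0.002, 1.62]
contact_force: [-4.2, 4.2, 2.5]
opening: 0.821
```

Emit:
apply_moves --targets '[[[0.65, 0, 0.4, 0, 0, 0, 0], [0.65, 0, 0.8, 0, 0, 0, 0], [0.65, 0, 1.2, 0, 0, 0, 0], [0.65, 0, 1.6, 0, 0, 0, 0], [0.65, 0, 2.0, 0, 0, 0, 0], [0.65, 0, 2.4, 0, 0, 0, 0], [0.65, 0, 2.8, 0, 0, 0, 0], [0.65, 0, 3.2, 0, 0, 0, 0]]]'

```text
clock: 4.85
eef_pos: [559.1, -70.8, 133.4]
tcp_rot: [-3.136, -0.003, 1.619]
contact_force: [-5.1, 4.5, 2.7]
opening: 0.827
```

```bash
python3 - <<'E'
from h import *
s,g=snap('wrist','w3.png');snap('side','s3.png');print(s['eef_pos'],s['contact_force'])
a=cv2.imread('pics/w3.png');b=cv2.imread('pics/s3.png')[120:300,160:400]
cv2.imwrite('pics/v3.png',np.hstack([cv2.resize(a,(400,300)),cv2.resize(b,(400,300),interpolation=3)]))
E
```

```text
[559.10195438 -70.84397719 133.40185676] [-5.07150924  4.52919622  2.73174911]
```

View pics/v3.png

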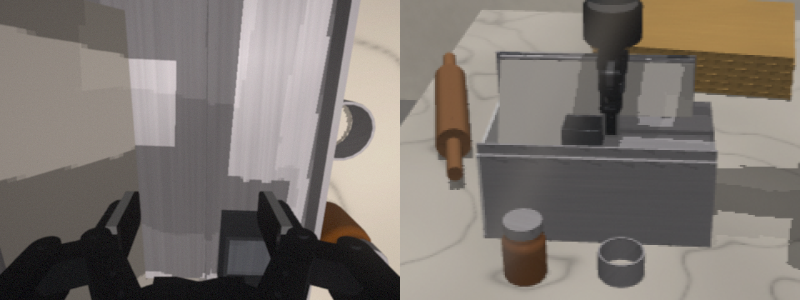

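The tin is sliding straight, with its front now about at the mouth, and the flap is held open at about 5 N. I'll continue.

Emit:
apply_moves --targets '[[[0.65, 0, 0.4, 0, 0, 0, 0], [0.65, 0, 0.8, 0, 0, 0, 0], [0.65, 0, 1.2, 0, 0, 0, 0], [0.65, 0, 1.6, 0, 0, 0, 0], [0.65, 0, 2.0, 0, 0, 0, 0], [0.65, 0, 2.4, 0, 0, 0, 0], [0.65, 0, 2.8, 0, 0, 0, 0], [0.65, 0, 3.2, 0, 0, 0, 0]]]'

```text
clock: 5.75
eef_pos: [590.5, -68.8, 132.7]
tcp_rot: [-3.134, -0.004, 1.619]
contact_force: [-3.9, 4.2, 2.6]
opening: 0.825
```

Emit:
apply_moves --targets '[[[0.65, 0, 0.4, 0, 0, 0, 0], [0.65, 0, 0.8, 0, 0, 0, 0], [0.65, 0, 1.2, 0, 0, 0, 0], [0.65, 0, 1.6, 0, 0, 0, 0], [0.65, 0, 2.0, 0, 0, 0, 0], [0.65, 0, 2.4, 0, 0, 0, 0], [0.65, 0, 2.4, 0, 0, 0, 0], [0.65, 0, 2.4, 0, 0, 0, 0]]]'

```text
clock: 6.55
eef_pos: [614.0, -67.1, 132.1]
tcp_rot: [-3.133, -0.004, 1.619]
contact_force: [-1.1, 4.8, 0.5]
opening: 0.826
```

```bash
python3 - <<'E'
from h import *
s,g=snap('wrist','w4.png');snap('side','s4.png');snap('scene','c4.png');print(s['eef_pos'],s['contact_force'])
a=cv2.imread('pics/c4.png')[120:345,120:420];b=cv2.imread('pics/s4.png')[120:300,160:400]
cv2.imwrite('pics/v4.png',np.hstack([cv2.resize(a,(400,300)),cv2.resize(b,(400,300),interpolation=3)]))
E
```

```text
[614.01690111 -67.10014992 132.14512568] [-1.14429727  4.78658303  0.48611092]
```

View pics/v4.png

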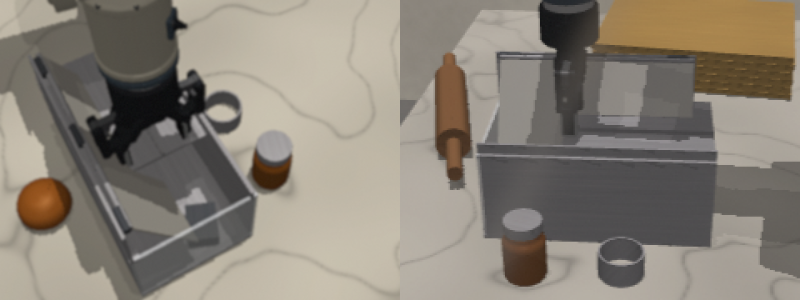

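The tin has dropped off the deck and is visible low inside the box, at (203,222) in the left crop. I'll lift straight up so the flap can close.

Emit:
apply_moves --targets '[[[0.65, 0, 0, -1, 0, 0, 0], [0.65, 0, 0, -2, 0, 0, 0], [0.65, 0, 0, -3, 0, 0, 0], [0.65, 0, 0, -4, 0, 0, 0], [0.65, 0, 0, -5, 0, 0, 0], [0.65, 0, 0, -7, 0, 0, 0], [0.65, 0, 0, -10, 0, 0, 0], [0.65, 0, 0, -14, 0, 0, 0]]]'

```text
clock: 7.5
eef_pos: [614.2, -68.3, 272.1]
tcp_rot: [-3.13, -0.004, 1.619]
contact_force: [1.2, 1.0, -0.2]
opening: 0.827
```

Emit:
apply_moves --targets '[[[0.65, 0, -10, -4, 0, 0, 0], [0.65, 0, -10, -4, 0, 0, 0], [0.65, 0, -10, -4, 0, 0, 0], [0.65, 0, -10, -4, 0, 0, 0], [0.65, 0, -10, -4, 0, 0, 0], [0.65, 0, -10, -4, 0, 0, 0], [0.65, 0, -10, -4, 0, 0, 0], [0.65, 0, -10, -4, 0, 0, 0]]]'

```text
clock: 8.3
eef_pos: [515.2, -73.2, 312.5]
tcp_rot: [-3.129, -0.004, 1.619]
contact_force: [0.0, 0.1, 0.4]
opening: 0.823
```

```bash
python3 - <<'E'
from h import *
s,g=snap('wrist','w5.png');snap('side','s5.png');snap('scene','c5.png');print(s['eef_pos'],s['contact_force'],s['clock'])
a=cv2.imread('pics/c5.png')[120:345,120:420];b=cv2.imread('pics/s5.png')[120:300,160:400]
C=cam('c5.png');P=pickle.load(open('P.pkl','rb'));sl=lambda y:200-(y+80)*np.tan(.43)
for k,q in (('c5.png',a),):
    p=proj(C,b2w(P,[(-172,-9,sl(-9)),(0,-9,sl(-9)),(0,62,sl(62)),(98,62,sl(62)),(98,-80,200)]))-[120,120];cv2.polylines(a:=np.ascontiguousarray(a),[p.astype(int)],False,(0,255,0),1)
cv2.imwrite('pics/v5.png',np.hstack([cv2.resize(a,(400,300)),cv2.resize(b,(400,300),interpolation=3)]))
E
```

```text
[515.21685888 -73.17789145 312.49894263] [0.03224736 0.1025306  0.36144946] 8.3
```

View pics/v5.png

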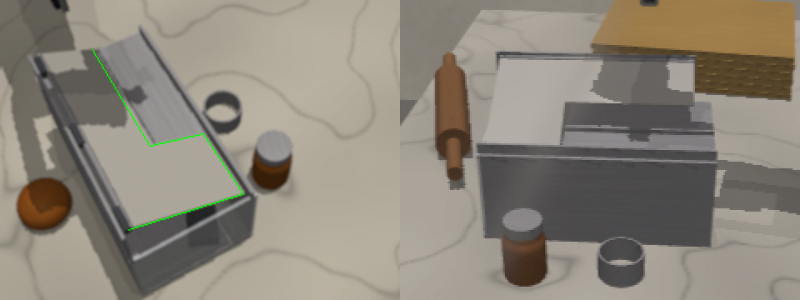

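The flap's outline matches the shut model. The tin shows dark inside the box at (205,220) in the left crop, the lane is empty, and the arm is clear with zero force. Handing in.

```bash
python3 -c "
from rig import r
print(r.sign_off())"
```

```text
the job is handed in; nothing more can be done
None
```

The tin is inside the drop box and the flap has shut again by its own spring; I handed the job in at about 8.5 s of the 37 s allowed. I held the flap open with the right finger on the tongue and slid the tin along the lane and through the mouth with the left one. The wrist force readings during the push stayed at about 7 N or less, flap load included.

**Last checks:**
- **Flap:** its outline in the scene picture matches the shut model.
- **Tin:** it shows inside the box, and the lane and deck are empty.
- **Bystanders:** the jar, cutter and roll look unmoved. I judged this by eye and did not measure it.
- **Robot:** it was clear of everything, with about 0 N on the tool.

**Limits:** I could not read the flap's angle directly. While it was open I judged it by the finger's height (roughly 0.55–0.6 rad) and by eye. One box corner I picked in the first scene picture was about 9 px off the fitted box position. The other picks agreed to about 6 px or better, so I treated that corner as a misread.

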